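Gauge the tumbler's barrel bushing with a telescoping bore gauge

TASK

Measure the bore of the bronze bushing: take the telescoping gauge by its handle out of the black holder, seat it fully and upright in the bushing, pull the orange locking knob all the way up so that the plungers spring out against the bore, then gently push the knob down only until it resists, so that it locks the plungers at the bore's width without drawing them back in. Then lift the gauge out by its handle and stand it back in the black holder, upright and let go, still locked at that width. Never let the plungers spring open wider than the bore outside it, do not force the gauge against the bushing, and leave the tub, vial, agate and scoop where they are.

Things in the scene. Friction and masses are not known exactly. Their poses are not given: they have to be found in the camera images.
- gauge_handle (a point): Bore gauge, steel, 0.85 kg, upright in the black holder at the start. Point on the axis of its round handle, 36 mm above the flange's underside: grip here, from any side. z up along the gauge, y along the plungers. Handle 26 mm diameter, from 6 to 50 mm above the flange's underside; the orange locking knob is above it. Lifting the gauge by the knob would unlock it.
- gauge_flange (a point): Point on the gauge's axis on the underside of its flange (62 mm diameter, 6 mm thick), the face that rests on bushing or holder. Below it: collar 39 mm diameter, 12 mm long, coned over the next 6 mm to a 30 mm head; the coned nose ends 55 mm below the flange. Two brass plungers stand opposite each other 30 mm below the flange.
- lock_knob (a point): Centre of the orange locking knob, 20 mm diameter, 12 mm high, on the gauge's axis, its underside 8 mm above the handle when down: grip it with the fingertips. Slides 20 mm along the axis and stays where left (3 N friction). Centre 64 mm above the flange's underside fully down, 84 mm fully up; starts within 2 mm of down, plungers in. Pulling it up takes 1 to 6 N; the gauge weighs 8 N.
- plunger (a joint): How far each of the two linked plungers stands out of the gauge, m: 0 = in (tips 16.8 mm from the gauge's axis), 0.0065 = fully out; springs push each out with about 4 N. The knob's height limits how far out they can go.
- bore_mouth (a point): Centre of the top rim of the bronze bushing in its fixed grey bearing block, 75 mm above the shelf; z up. The vertical bore is about 42 mm in diameter, has no chamfer and goes through; bushing 56 mm outside diameter, block 68 mm, with a foot to either side (along its y) 120 mm long in all.
- holder_mouth (a point): Centre of the top rim of the fixed black round gauge holder, 70 mm above the shelf; hole 50 mm in diameter, 70 mm deep, outside 74 mm diameter. The gauge stands in it with its flange on the rim.
- tub: Sealed teal grit tub, 102 mm diameter, 111 mm high, origin at the centre of its underside. Leave alone.
- scoop: Stainless measuring scoop, cup 52 mm diameter and 30 mm high, origin under the cup, flat handle reaching 113 mm to its -x. Leave alone.
- agate: Banded agate slab, round, 84 mm diameter, 12 mm thick, lying flat, origin at the centre of its underside. Leave alone.
- vial: Cork-topped glass vial, 28 mm diameter, 71 mm high, origin at the centre of its underside. Leave alone.
- lock_top (a point): Centre of the knob's top face, 6 mm above lock_knob. Lifting the knob lets the plungers out bit by bit. Pushed down from the top it slides evenly (1 to 3 N) until inner wedges meet the plungers part-way down; there the resistance rises by another 2 to 3 N within 2 mm and then stays level: stop at the rise, it is locked. Pushed further it draws the plungers in and spoils the measure.
There are look-alikes about, which are no part of the job. Leave any blue or purple look-alike of the part that bears gauge_handle alone.

How it is judged:
By the outcome, as a careful person would: the job done as asked, in the order asked, and still so for the second after the job is handed in, with the robot touching nothing.
It also fails if it takes over 72 s, if anything falls off the work surface, if the arm or the gripper's body presses on something with over 40 N, if the wrist force passes 120 N, or if a joint passes its speed limit or range.

ROBOT

A 6-joint arm with a two-finger parallel gripper is mounted at the origin on the work surface. World frame = base frame: x ahead of the robot, y to its left, z up, the work surface at z = 0. Lengths are in m, angles in rad, forces in N, time in s.
With the tool pointing down it reaches from about 0.35 to 0.975 m from the base axis. Payload 7.1 kg.
Tool frame: the origin (TCP) lies at the very end of the fingers, on their centre line; the grasp point (between the pads) lies 19 mm behind it; z points along the fingers, y is the line along which they close (so a half turn about z gives the same grasp; the last joint's range is limited). The gripper opens to 88 mm and grips with 3 to 60 N. Pads are 20 mm wide; open, the fingers measure 115 mm over their backs; the gripper's body (75 mm by 178 mm) begins 61 mm behind the grasp point.
Start: joints at [-0.019, 0.423, 1.63, -0, 1.089, -0.019], TCP at [0.625, 0, 0.223] pointing down, gripper open.
Joint ranges: [-3, 3], [-0.9, 2.11], [0.09, 2.58], [-1.31, 4.45], [0.11, 2.69], [-2.54, 2.54]. Speed limits (rad/s): [2.39, 2.39, 3.01, 3.14, 3.14, 3.14].

INTERFACE

Orientations are given as a unit quaternion [x, y, z, w].
In Python, from rig import arm, cams, job gives the robot as it stands.
- The arm moves only by the shell command python3 -m jog 'ROWS' [FORCE]. ROWS is JSON, one flat list of numbers, 7 for each row, row after row: the turn, a rotation vector about the tool's x, y, z normalised to -1 to 1, where 1 is 5 degrees, then the shift along the tool's x, y, z normalised to -1 to 1, where 1 is 0.03 m, then the closure, from 0 (fully open) to 1 (shut). A call has 1 to 12 rows; each row shifts and turns the commanded pose from where the row before left it, along the tool's axes as they then stand; what a row does not reach is not made up. A row lasts 1/10 s, in which the tool goes at most 50 mm and 8.59 degrees, less where a joint would pass 70% of its speed; a pose out of reach is approached as far as the arm can. A call with a number of a shift or a turn outside -1 to 1 is refused whole. A call with a gripper value outside its range is refused whole. The fingers move at their own pace and stop on an object; FORCE is the grip in N (left out, the last holds). Time passes only in rows, so rows that do not move let the fingers close. It gives the time, the measured TCP pose, the force, the opening and the grip force at its end, in the units of the state.
- arm.observe(): the state, without advancing time (a new reading comes with each control period).
- cams.get_image(name): name is "scene" or "side" or "wrist"; returns the picture (420x560x3 uint8, red, green, blue); there is no depth.
- cams.camera_params(name): a dict with "fx", "fy", "cx", "cy" (pixels), "cam_to_world" (4x4, takes a point from camera to world coordinates). Camera axes: x right, y up, looking along -z (the intrinsics and any distortion apply to the point x, -y, -z); pixel columns grow to the right and rows downward; lengths in m; the calibration is good to about 2 mm. A picture is of the moment at which its call begins: read the wrist's pose just before it. camera_params takes no time and is no camera call; for the wrist camera it gives the pose at the moment of the call.
- job.close_job(): hands the job in; it is judged then, once.
The state is a dict: "time": time; "joint_pos": joint angles; "qd": joint speeds; "joint_efforts": joint torques, N m; "tool_pos": TCP position; "eef_rot": TCP orientation; "contact_force": force on the tool from outside, world axes, zero at the start; "ft_torque": the same for the moment, N m; "grip_width": opening from 0.0 (shut) to 1.0 (fully open); "grip_force": force on a finger pad.
Only numpy, scipy, OpenCV 4.12 (cv2) and the standard library are available. Lean on these libraries where they do the work, as an engineer would, in place of code of your own. Each camera call takes 0.05 s, during which the arm holds its last target. There are 200 camera calls.

## Working session

There is one attempt and no reset: what is moved stays moved. The work goes in short steps, Python scripts to look and compute and a shell command to move; the robot and the scene stay as the last step left them, time stands still between calls to the robot, and variables do not carry over. Pictures are saved under pics/ and viewed, at most 10 in all, crops included, and the job is handed in when it is done.

```bash
ls; mkdir -p pics; python3 - <<'E'
from rig import arm,cams,job
import cv2,numpy as np
np.set_printoptions(precision=4,suppress=True)
for n in("scene","side"):
    im=cams.get_image(n); cv2.imwrite(f"pics/{n}0.png",im[:,:,::-1]); print(n,cams.camera_params(n))
s=arm.observe();print(s)
print(cams.camera_params("wrist"))
E
```

```text
pics
scene {'fx': 499.1501394450034, 'fy': 499.1501394450034, 'cx': 289.6767749246788, 'cy': 205.91805483474027, 'cam_to_world': array([[ 0.8008, -0.3404,  0.4928,  1.1191],
       [ 0.5989,  0.4657, -0.6515, -0.7333],
       [-0.0077,  0.8168,  0.5768,  0.7174],
       [ 0.    ,  0.    ,  0.    ,  1.    ]])}
side {'fx': 429.2321375221374, 'fy': 429.2321375221374, 'cx': 280.6928100522691, 'cy': 201.21817105757705, 'cam_to_world': array([[ 0.9426,  0.1735, -0.2852,  0.2796],
       [-0.3332,  0.5427, -0.771 , -0.7995],
       [ 0.021 ,  0.8218,  0.5694,  0.6833],
       [ 0.    ,  0.    ,  0.    ,  1.    ]])}
{'time': 0.1, 'joint_pos': array([-0.019 ,  0.4238,  1.6306, -0.    ,  1.0887, -0.019 ]), 'qd': array([-0.0026, -0.0002, -0.0048, -0.0019,  0.0007,  0.0005]), 'joint_efforts': array([  0.0006, -54.5618, -27.4324,   0.0647,   0.0189,   0.    ]), 'tool_pos': array([0.6245, 0.    , 0.222 ]), 'eef_rot': array([ 0.7071,  0.7071, -0.0005, -0.0005]), 'contact_force': array([-0.1739, -0.1125, -0.6096]), 'ft_torque': array([-0.0158, -0.007 , -0.0211]), 'grip_force': 0.0, 'grip_width': 0.9986624115348026}
{'fx': 304.9974575434575, 'fy': 304.9974575434575, 'cx': 277.9603152639174, 'cy': 204.88875153466137, 'cam_to_world': array([[ 1.    ,  0.0011,  0.0005,  0.6245],
       [-0.0012,  0.9603,  0.2788,  0.0769],
       [-0.0002, -0.2788,  0.9603,  0.3838],
       [ 0.    ,  0.    ,  0.    ,  1.    ]])}
```

View pics/scene0.png

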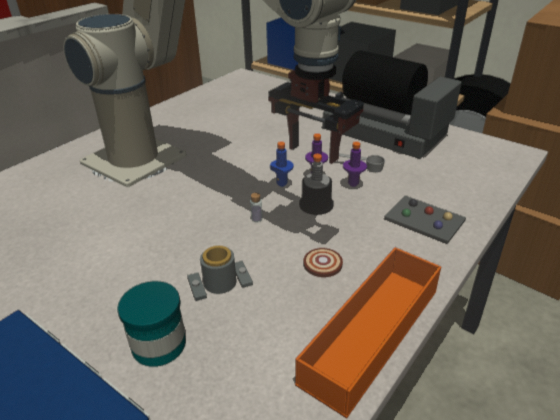

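View pics/side0.png

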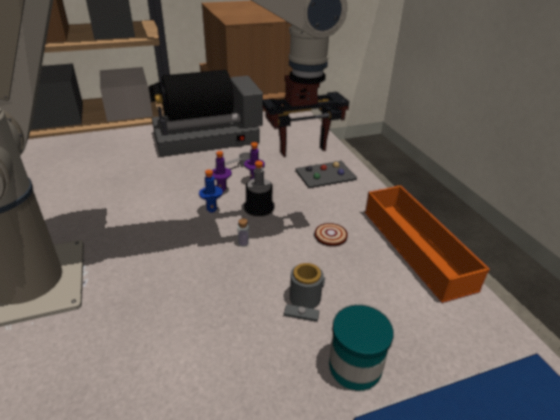

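Scene view: gauge knob at (317,159), holder rim near (317,182), and bushing mouth at (218,256). The blue look-alike's knob is at (282,146) and the purple ones at (317,138) and (356,147); the vial is at (256,197). Side view: gauge knob (259,165), bushing mouth (307,273), look-alike knobs blue (209,174), purple (220,155) and purple (254,147), vial cork (243,223).

```bash
cat > h.py <<'E'
import numpy as np, cv2
from rig import arm,cams,job
np.set_printoptions(precision=4,suppress=True)
def ray(p,uv):
    M=p["cam_to_world"]; d=np.array([(uv[0]-p["cx"])/p["fx"],-(uv[1]-p["cy"])/p["fy"],-1.])
    d=M[:3,:3]@d; return M[:3,3],d/np.linalg.norm(d)
def plane(p,uv,z):
    o,d=ray(p,uv); return o+d*(z-o[2])/d[2]
def tri(rs):
    A=sum(np.eye(3)-np.outer(d,d) for o,d in rs); b=sum((np.eye(3)-np.outer(d,d))@o for o,d in rs)
    x=np.linalg.solve(A,b); return x,max(np.linalg.norm((np.eye(3)-np.outer(d,d))@(x-o)) for o,d in rs)
def proj(p,X):
    M=p["cam_to_world"]; c=M[:3,:3].T@(np.asarray(X)-M[:3,3]); return np.array([p["cx"]+p["fx"]*c[0]/-c[2],p["cy"]-p["fy"]*c[1]/-c[2]])
E
python3 - <<'E'
from h import *
S,D=cams.camera_params("scene"),cams.camera_params("side")
for n,a,b in [("knob",(317,159),(259,165)),("bore",(218,256),(307,273)),("blue",(282,146),(209,174)),("p1",(317,138),(220,155)),("p2",(356,147),(254,147)),("vial",(256,197),(243,223))]:
    print(n,*tri([ray(S,a),ray(D,b)]))
E
```

```text
knob [0.5569 0.1174 0.1324] 0.0001768485407350273
bore [ 0.5535 -0.2227  0.0682] 0.0011180359601055542
blue [0.4316 0.1451 0.1135] 0.0013248223496432328
p1 [0.48   0.231  0.1153] 0.0007471982548326347
p2 [0.5835 0.2532 0.1126] 0.0005034252469611219
vial [ 0.476  -0.014   0.0626] 0.0018309264562103862
```

```bash
python3 -m jog '[0,0,0,0.65,-0.375,-0.22,0, 0,0,0,0.65,-0.375,-0.22,0, 0,0,0,0.65,-0.375,-0.22,0, 0,0,0,0.65,-0.375,-0.22,0, 0,0,0,0.65,-0.375,-0.22,0, 0,0,0,0.65,-0.375,-0.22,0, 0,0,0,0,0,0,0, 0,0,0,0,0,0,0, 0,0,0,0,0,0,0]'; python3 - <<'E'
from h import *
im=cams.get_image("wrist");cv2.imwrite("pics/w1.png",im[:,:,::-1])
p=cams.camera_params("wrist");np.save("p1.npy",p,allow_pickle=True)
s=arm.observe();print(s["tool_pos"],s["contact_force"])
for X in ([.557,.117,.14],[.557,.117,.07]):print(proj(p,X))
E
```

```text
time: 1.0
tool_pos: [0.5577, 0.1164, 0.2618]
eef_rot: [0.707, 0.707, -0.0, -0.0]
contact_force: [0.1, 0.1, -0.7]
grip_width: 1.0
grip_force: 0.0
[0.5577 0.1162 0.2618] [ 0.0558 -0.3414  0.2581]
[277.3242 198.6683]
[277.4089 183.3078]
```

View pics/w1.png

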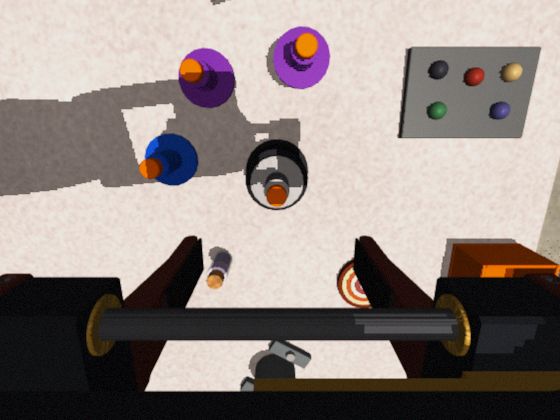

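The wrist view shows the gauge knob at about (277,194) and the holder ring around (277,181), with the look-alikes well clear of the finger paths. I'll refine the knob and flange centres numerically.

```bash
python3 - <<'E'
from h import *
p=np.load("p1.npy",allow_pickle=True).item()
im=cv2.imread("pics/w1.png");c=im[140:215,240:315];
h=cv2.cvtColor(c,cv2.COLOR_BGR2HSV)
m=((h[...,0]<16)&(h[...,1]>150)&(h[...,2]>60)).astype(np.uint8)
ys,xs=np.nonzero(m);print(len(xs),xs.min()+240,xs.max()+240,ys.min()+140,ys.max()+140,xs.mean()+240,ys.mean()+140)
for X in([.557,.117,.14],[.557,.117,.128],[.557,.117,.076],[.557,.117,.07]):
  for r in (.010,.031,.037): 
    print(X[2],r,[proj(p,np.array(X)+d).round(1) for d in([r,0,0],[-r,0,0],[0,r,0],[0,-r,0])])
cv2.imwrite("pics/c1.png",cv2.resize(c,(600,600),interpolation=cv2.INTER_NEAREST))
E
```

```text
332 266 286 185 206 276.1265060240964 194.8734939759036
0.14 0.01 [array([287.7, 198.6]), array([266.9, 198.7]), array([277.3, 188.5]), array([277.4, 208.6])]
0.14 0.031 [array([309.5, 198.6]), array([245.1, 198.7]), array([277.2, 166.6]), array([277.4, 228.9])]
0.14 0.037 [array([315.8, 198.6]), array([238.9, 198.7]), array([277.2, 160.2]), array([277.4, 234.5])]
0.128 0.01 [array([287.3, 195.5]), array([267.3, 195.6]), array([277.3, 185.8]), array([277.4, 205.2])]
0.128 0.031 [array([308.3, 195.5]), array([246.4, 195.6]), array([277.3, 164.7]), array([277.4, 224.7])]
0.128 0.037 [array([314.3, 195.5]), array([240.4, 195.6]), array([277.2, 158.5]), array([277.4, 230.2])]
0.076 0.01 [array([286. , 184.4]), array([268.8, 184.4]), array([277.4, 175.9]), array([277.4, 192.7])]
0.076 0.031 [array([304. , 184.3]), array([250.8, 184.5]), array([277.3, 157.7]), array([277.5, 209.8])]
0.076 0.037 [array([309.2, 184.3]), array([245.6, 184.5]), array([277.3, 152.3]), array([277.5, 214.6])]
0.07 0.01 [array([285.9, 183.3]), array([269. , 183.3]), array([277.4, 175. ]), array([277.4, 191.5])]
0.07 0.031 [array([303.6, 183.3]), array([251.2, 183.4]), array([277.3, 157. ]), array([277.5, 208.4])]
0.07 0.037 [array([308.7, 183.2]), array([246.1, 183.4]), array([277.3, 151.8]), array([277.5, 213.1])]
```

View pics/c1.png

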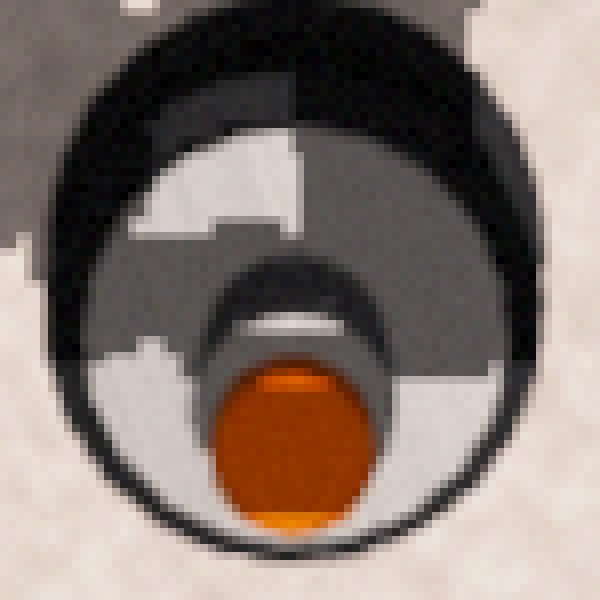

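Knob spans x 266–287 with its bottom edge at row 206.8, and the flange spans x 250.6–303.4. That puts the gauge axis near (0.5567, 0.119). Next I'll look at the bushing from the same relative viewpoint.

```bash
python3 -m jog '[0,0,0,-0.945,-0.01,0,0, 0,0,0,-0.945,-0.01,0,0, 0,0,0,-0.945,-0.01,0,0, 0,0,0,-0.945,-0.01,0,0, 0,0,0,-0.945,-0.01,0,0, 0,0,0,-0.945,-0.01,0,0, 0,0,0,-0.945,-0.01,0,0, 0,0,0,-0.945,-0.01,0,0, 0,0,0,-0.945,-0.01,0,0, 0,0,0,-0.945,-0.01,0,0, 0,0,0,-0.945,-0.01,0,0, 0,0,0,-0.945,-0.01,0,0]' >/dev/null; python3 -m jog '[0,0,0,0,0,0,0, 0,0,0,0,0,0,0, 0,0,0,0,0,0,0]'; python3 - <<'E'
from h import *
p=cams.camera_params("wrist");im=cams.get_image("wrist");cv2.imwrite("pics/w2.png",im[:,:,::-1])
np.save("p2.npy",p,allow_pickle=True)
u,v=proj(p,[.5535,-.2227,.075]);print(u,v);u,v=int(u)-40,int(v)-40
c=im[v:v+80,u:u+80,::-1];print(u,v);cv2.imwrite("pics/c2.png",cv2.resize(c,(600,600),interpolation=cv2.INTER_NEAREST))
for r in (.021,.028,.034):print(r,[proj(p,np.array([.5535,-.2227,.075])+d).round(1) for d in([r,0,0],[-r,0,0],[0,r,0],[0,-r,0])])
E
```

```text
time: 2.55
tool_pos: [0.5536, -0.2228, 0.2619]
eef_rot: [0.707, 0.707, -0.0, -0.0]
contact_force: [0.3, 0.6, 0.2]
grip_width: 0.998
grip_force: 0.0
277.8970630693193 184.89426768498396
237 144
0.021 [array([295.9, 184.9]), array([259.9, 184.9]), array([277.9, 167. ]), array([277.9, 202.2])]
0.028 [array([301.9, 184.9]), array([253.9, 184.9]), array([277.9, 160.9]), array([277.9, 207.8])]
0.034 [array([307. , 184.8]), array([248.8, 184.9]), array([277.9, 155.6]), array([277.9, 212.6])]
```

View pics/c2.png

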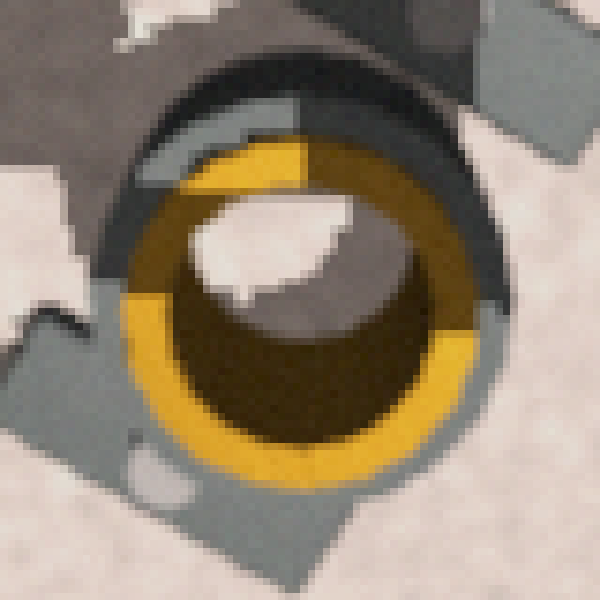

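The bore centre is at about (277.2,186) px, which gives (0.5526, −0.2246). The gauge-to-bore displacement is about (−0.0041, −0.3434). Going back to grasp the handle.

```bash
python3 -m jog '[0,0,0,0.948,0.009,0,0, 0,0,0,0.948,0.009,0,0, 0,0,0,0.948,0.009,0,0, 0,0,0,0.948,0.009,0,0, 0,0,0,0.948,0.009,0,0, 0,0,0,0.948,0.009,0,0, 0,0,0,0.948,0.009,0,0, 0,0,0,0.948,0.009,0,0, 0,0,0,0.948,0.009,0,0, 0,0,0,0.948,0.009,0,0, 0,0,0,0.948,0.009,0,0, 0,0,0,0.948,0.009,0,0]' >/dev/null;  python3 -m jog '[0,0,0,0,0,0.5,0, 0,0,0,0,0,0.95,0, 0,0,0,0,0,0.95,0, 0,0,0,0,0,0.95,0, 0,0,0,0,0,0.95,0, 0,0,0,0,0,0.8,0, 0,0,0,0,0,0.45,0, 0,0,0,0,0,0.25,0, 0,0,0,0,0,0,0, 0,0,0,0,0,0,0]'
```

```text
time: 4.8
tool_pos: [0.5578, 0.1184, 0.0892]
eef_rot: [0.707, 0.707, 0.001, 0.0]
contact_force: [-1.1, -0.8, 0.1]
grip_width: 1.001
grip_force: 0.0
```

```bash
python3 -m jog '[0,0,0,0,-0.03,0.06,0.5, 0,0,0,0,0,0,0.6, 0,0,0,0,0,0,0.65, 0,0,0,0,0,0,0.7, 0,0,0,0,0,0,0.8, 0,0,0,0,0,0,0.9, 0,0,0,0,0,0,1, 0,0,0,0,0,0,1, 0,0,0,0,0,0,1, 0,0,0,0,0,0,1]' 35
```

```text
time: 5.8
tool_pos: [0.556, 0.1181, 0.0864]
eef_rot: [0.707, 0.707, -0.0, -0.0]
contact_force: [-1.6, -0.3, 0.3]
grip_width: 0.293
grip_force: 35.0
```

```bash
python3 -m jog '[0,0,0,0,0,-0.15,1, 0,0,0,0,0,-0.4,1, 0,0,0,0,0,-0.6,1, 0,0,0,0,0,-0.6,1, 0,0,0,0,0,-0.6,1, 0,0,0,0,0,-0.5,1, 0,0,0,0,0,-0.2,1, 0,0,0,0,0,0,1, 0,0,0,0,0,0,1]'; python3 - <<'E'
from h import *
p=cams.camera_params("wrist");im=cams.get_image("wrist");cv2.imwrite("pics/w3.png",im[:,:,::-1])
s=arm.observe();T=s["tool_pos"];print(T,s["contact_force"])
h=cv2.cvtColor(np.ascontiguousarray(im[:,:,::-1]),cv2.COLOR_BGR2HSV)
m=((h[...,0]<16)&(h[...,1]>150)&(h[...,2]>60)).astype(np.uint8)
n,l,st,ce=cv2.connectedComponentsWithStats(m)
for i in range(1,n):
    if st[i,4]>80: print(st[i],ce[i])
k=T+[0,0,-.0164+.070]
print([proj(p,k+d).round(1) for d in([.01,0,0],[-.01,0,0],[0,.01,0],[0,-.01,0])])
E
```

```text
time: 6.7
tool_pos: [0.5556, 0.118, 0.1774]
eef_rot: [0.707, 0.707, -0.0, -0.0]
contact_force: [0.1, -0.4, -8.4]
grip_width: 0.289
grip_force: 35.0
[0.5554 0.118  0.1771] [-0.737  -0.0094 -8.5673]
[305   4  32  35 186] [315.6774  29.1828]
[144  38  34  35 254] [168.1535  59.6339]
[519  56  25  24 434] [530.7442  67.0876]
[ 92 175  33  29 279] [114.0538 185.8459]
[ 485  272   75   36 1137] [505.9006 288.832 ]
[ 255  275   47   34 1270] [277.9118 293.3496]
[ 467  340   39   51 1410] [485.9816 365.2106]
[array([302.3, 310.7]), array([253.7, 310.8]), array([278. , 289.3]), array([278. , 331.2])]
```

View pics/w3.png

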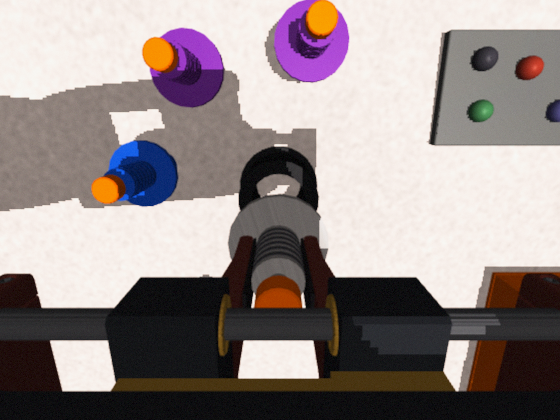

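The knob is centred in the grip (255–302 px against 254–302 predicted), and the gauge hangs upright between the pads. Moving over the bore.

```bash
python3 -m jog '[0,0,0,-0.4,-0.01,0,1, 0,0,0,-0.7,-0.01,0,1, 0,0,0,-0.9,-0.01,0,1, 0,0,0,-0.9,-0.01,0,1, 0,0,0,-0.9,-0.01,0,1, 0,0,0,-0.9,-0.01,0,1, 0,0,0,-0.9,-0.01,0,1, 0,0,0,-0.9,-0.01,0,1, 0,0,0,-0.9,-0.01,0,1, 0,0,0,-0.9,-0.01,0,1, 0,0,0,-0.9,-0.01,0,1, 0,0,0,-0.9,-0.01,0,1]' >/dev/null; python3 -m jog '[0,0,0,-0.6,0,0,1, 0,0,0,-0.4,0,0,1, 0,0,0,-0.24,0,0,1, 0,0,0,-0.1,0,0,1, 0,0,0,0,0,0,1, 0,0,0,0,0,0,1, 0,0,0,0,0,0,1]'; python3 - <<'E'
from h import *
im=cams.get_image("side");cv2.imwrite("pics/s2.png",cv2.resize(im[130:330,220:400,::-1],None,fx=3,fy=3,interpolation=cv2.INTER_CUBIC))
im=cams.get_image("scene");cv2.imwrite("pics/s3.png",im[:,:,::-1])
print(arm.observe()["tool_pos"])
E
```

```text
time: 8.65
tool_pos: [0.5527, -0.2243, 0.178]
eef_rot: [0.707, 0.707, 0.0, -0.0]
contact_force: [-0.2, 0.2, -8.9]
grip_width: 0.294
grip_force: 35.0
[ 0.5527 -0.2245  0.1781]
```

View pics/s2.png

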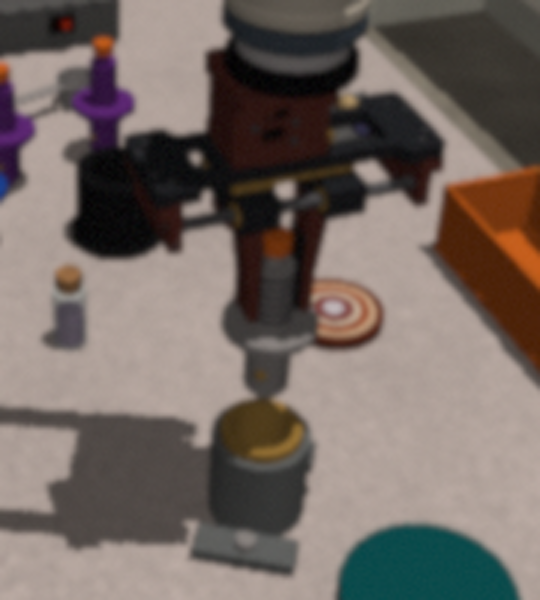

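```bash
python3 -m jog '[0,0,0,-0.025,-0.023,0.2,1, 0,0,0,0,0,0.3,1, 0,0,0,0,0,0.3,1, 0,0,0,0,0,0.3,1, 0,0,0,0,0,0.2,1, 0,0,0,0,0,0,1, 0,0,0,0,0,0,1]';python3 -m jog '[0,0,0,0,0,0.2,1, 0,0,0,0,0,0.2,1, 0,0,0,0,0,0.2,1, 0,0,0,0,0,0.2,1, 0,0,0,0,0,0,1, 0,0,0,0,0,0,1]'
```

```text
time: 9.45
tool_pos: [0.552, -0.2259, 0.1388]
eef_rot: [0.707, 0.707, -0.0, -0.0]
contact_force: [-0.5, -1.2, -8.9]
grip_width: 0.292
grip_force: 35.0
time: 10.05
tool_pos: [0.5518, -0.2258, 0.1147]
eef_rot: [0.707, 0.707, -0.0, -0.0]
contact_force: [0.1, 0.3, -8.6]
grip_width: 0.288
grip_force: 35.0
```

```bash
python3 -m jog '[0,0,0,0.015,0,0.12,1, 0,0,0,0,0,0.12,1, 0,0,0,0,0,0,1, 0,0,0,0,0,0,1]';python3 -m jog '[0,0,0,0,0,0.08,1, 0,0,0,0,0,0.08,1, 0,0,0,0,0,0,1]'
```

```text
time: 10.45
tool_pos: [0.5518, -0.2253, 0.1076]
eef_rot: [0.707, 0.707, -0.0, -0.0]
contact_force: [-0.0, 0.1, -8.5]
grip_width: 0.289
grip_force: 35.0
time: 10.75
tool_pos: [0.5517, -0.2253, 0.1026]
eef_rot: [0.707, 0.707, -0.0, -0.0]
contact_force: [-0.8, -0.1, -8.9]
grip_width: 0.291
grip_force: 35.0
```

```bash
python3 -m jog '[0,0,0,0,0,0.08,1, 0,0,0,0,0,0.08,1, 0,0,0,0,0,0,1]';python3 -m jog '[0,0,0,0,0,0.06,1, 0,0,0,0,0,0.06,1, 0,0,0,0,0,0,1]'
```

```text
time: 11.05
tool_pos: [0.5516, -0.2253, 0.0977]
eef_rot: [0.707, 0.707, -0.0, -0.0]
contact_force: [-1.1, -0.5, -7.8]
grip_width: 0.292
grip_force: 35.0
time: 11.35
tool_pos: [0.5518, -0.2253, 0.0943]
eef_rot: [0.707, 0.707, -0.0, -0.0]
contact_force: [-0.4, -0.1, -8.1]
grip_width: 0.292
grip_force: 35.0
```

```bash
python3 -m jog '[0,0,0,0,0,0.04,1, 0,0,0,0,0,0.03,1, 0,0,0,0,0,0,1]';python3 -m jog '[0,0,0,0,0,0.02,1, 0,0,0,0,0,0,1, 0,0,0,0,0,0,1]'
```

```text
time: 11.65
tool_pos: [0.5519, -0.2254, 0.0923]
eef_rot: [0.707, 0.707, -0.0, -0.0]
contact_force: [0.1, -0.5, -8.6]
grip_width: 0.293
grip_force: 35.0
time: 11.95
tool_pos: [0.5519, -0.2254, 0.0919]
eef_rot: [0.707, 0.707, -0.0, -0.0]
contact_force: [1.1, -0.3, -8.2]
grip_width: 0.286
grip_force: 35.0
```

```bash
for i in 1 2 3; do python3 -m jog '[0,0,0,0,0,0.015,1, 0,0,0,0,0,0,1]'|grep -E "pos|cont"; done
```

```text
tool_pos: [0.552, -0.2254, 0.0915]
contact_force: [-0.1, -0.0, -7.9]
tool_pos: [0.552, -0.2254, 0.0914]
contact_force: [-1.0, 1.0, -2.0]
tool_pos: [0.5521, -0.2255, 0.0914]
contact_force: [-4.1, 1.8, 5.3]
```

```bash
python3 -m jog '[0,0,0,0,0,-0.02,1, 0,0,0,0,0,0,0.6, 0,0,0,0,0,0,0.45, 0,0,0,0,0,0,0.4, 0,0,0,0,0,0,0.4, 0,0,0,0,0,-0.3,0.4, 0,0,0,0,0,-0.4,0.4, 0,0,0,0,0,-0.4,0.4, 0,0,0,0,0,-0.15,0.4, 0,0,0,0,0,0,0.4, 0,0,0,0,0,0,0.4]'
```

```text
time: 13.65
tool_pos: [0.5519, -0.2254, 0.1288]
eef_rot: [0.707, 0.707, 0.0, 0.0]
contact_force: [-0.1, 0.1, 0.2]
grip_width: 0.603
grip_force: 0.0
```

```bash
python3 -m jog '[0,0,0,0,0,0,0.6, 0,0,0,0,0,0,0.7, 0,0,0,0,0,0,0.8, 0,0,0,0,0,0,0.9, 0,0,0,0,0,0,1, 0,0,0,0,0,0,1, 0,0,0,0,0,0,1]' 15; python3 -m jog '[0,0,0,0,0,-0.07,1, 0,0,0,0,0,-0.07,1, 0,0,0,0,0,0,1]'
```

```text
time: 14.35
tool_pos: [0.552, -0.2254, 0.1285]
eef_rot: [0.707, 0.707, 0.0, 0.0]
contact_force: [1.4, 0.1, -2.3]
grip_width: 0.213
grip_force: 15.0
time: 14.65
tool_pos: [0.5517, -0.2253, 0.1332]
eef_rot: [0.707, 0.707, -0.0, -0.0]
contact_force: [-0.8, 1.1, 1.3]
grip_width: 0.21
grip_force: 15.0
```

```bash
for i in 1 2; do python3 -m jog '[0,0,0,0,0,-0.07,1, 0,0,0,0,0,0,1]' | grep -E "pos|cont|width"; done; python3 - <<'E'
from h import *
im=cams.get_image("side");cv2.imwrite("pics/s4.png",cv2.resize(im[150:330,230:390,::-1],None,fx=3.3,fy=3.3,interpolation=cv2.INTER_CUBIC))
E
```

```text
tool_pos: [0.5517, -0.2253, 0.1353]
contact_force: [-3.4, 0.2, 1.9]
grip_width: 0.206
tool_pos: [0.5517, -0.2253, 0.1373]
contact_force: [-1.6, 0.6, -0.7]
grip_width: 0.21
```

View pics/s4.png

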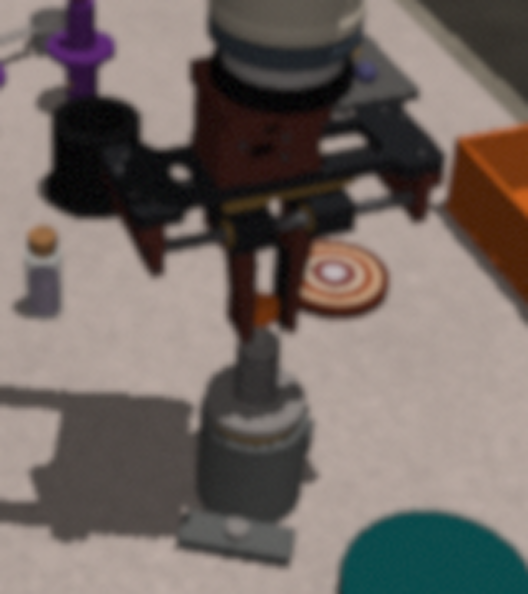

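The knob is between the fingertips and lifted clear of the handle, with the flange still on the proud bronze bushing. I'll keep pulling.

```bash
for i in 1 2 3; do python3 -m jog '[0,0,0,0,0,-0.07,1, 0,0,0,0,0,0,1]' | grep -E "pos|cont"; done; python3 -m jog '[0,0,0,0,0,-0.033,1, 0,0,0,0,0,0,1]' | grep -E "pos|cont";python3 -m jog '[0,0,0,0,0,-0.033,1, 0,0,0,0,0,0,1]' | grep -E "pos|cont"
```

```text
tool_pos: [0.5518, -0.2254, 0.1394]
contact_force: [-3.7, 1.3, 1.8]
tool_pos: [0.5518, -0.2254, 0.1414]
contact_force: [-1.9, 0.9, -0.5]
tool_pos: [0.5518, -0.2254, 0.1435]
contact_force: [-3.1, 1.1, -1.6]
tool_pos: [0.5518, -0.2254, 0.1444]
contact_force: [-2.6, 1.3, -1.6]
tool_pos: [0.5519, -0.2254, 0.1453]
contact_force: [-2.1, 1.6, -2.3]
```

```bash
for i in 1 2 3; do python3 -m jog '[0,0,0,0,0,-0.02,1, 0,0,0,0,0,0,1]' | grep -E "pos|cont"; done
```

```text
tool_pos: [0.5518, -0.2254, 0.1459]
contact_force: [-2.7, 1.0, -3.4]
tool_pos: [0.5519, -0.2254, 0.1465]
contact_force: [-2.6, 2.3, -2.7]
tool_pos: [0.5519, -0.2253, 0.1467]
contact_force: [-1.4, 0.3, -7.7]
```

```bash
for i in 1 2; do python3 -m jog '[0,0,0,0,0,-0.015,1, 0,0,0,0,0,0,1]' | grep -E "pos|cont"; done
```

```text
tool_pos: [0.5517, -0.2253, 0.147]
contact_force: [-0.0, -0.4, -11.5]
tool_pos: [0.5517, -0.2253, 0.1477]
contact_force: [-0.1, -0.1, -12.7]
```

The knob has reached its upper stop and the gauge may have risen by under a millimetre. I'll lower it back, release, and prepare for the push.

```bash
python3 -m jog '[0,0,0,0,0,0.02,1, 0,0,0,0,0,0,1]' | grep -E "pos|cont"; python3 -m jog '[0,0,0,0,0,0.02,1, 0,0,0,0,0,0,1]' | grep -E "pos|cont"
```

```text
tool_pos: [0.5521, -0.2255, 0.1476]
contact_force: [-1.1, 0.3, -10.0]
tool_pos: [0.5523, -0.2256, 0.1473]
contact_force: [-0.1, -0.2, -6.1]
```

```bash
python3 -m jog '[0,0,0,0,0,0.015,1, 0,0,0,0,0,0,1]' | grep -E "pos|cont";  python3 -m jog '[0,0,0,0,0,0,0.6, 0,0,0,0,0,0,0.6, 0,0,0,0,0,0,0.6, 0,0,0,0,0,-0.3,0.6, 0,0,0,0,0,-0.4,0.6, 0,0,0,0,0,0,1, 0,0,0,0,0,0,1, 0,0,0,0,0,0,1, 0,0,0,0,0,0,1, 0,0,0,0,0,0,1]'
```

```text
tool_pos: [0.5522, -0.2255, 0.1468]
contact_force: [-0.8, 0.2, -3.4]
time: 18.7
tool_pos: [0.5517, -0.2253, 0.167]
eef_rot: [0.707, 0.707, -0.0, -0.0]
contact_force: [-0.3, 0.0, -0.9]
grip_width: 0.012
grip_force: 0.0
```

```bash
f(){ grep -E "pos|cont"|tr '\n' ' '; echo; }; python3 -m jog '[0,0,0,0.04,0,0.03,1, 0,0,0,0,0,0,1, 0,0,0,0,0,0,1]'|f; for i in 1 2 3 4; do python3 -m jog '[0,0,0,0,0,0.02,1, 0,0,0,0,0,0,1]'|f;  python3 -m jog '[0,0,0,0,0,0,1]'|f; done
```

```text
tool_pos: [0.5519, -0.2241, 0.1663] contact_force: [0.2, -0.3, 0.1] 
tool_pos: [0.5519, -0.2242, 0.1658] contact_force: [-0.3, -0.5, 0.1] 
tool_pos: [0.5519, -0.2242, 0.1658] contact_force: [-0.2, -0.5, 0.6] 
tool_pos: [0.552, -0.2242, 0.1653] contact_force: [-0.9, 0.3, -0.3] 
tool_pos: [0.552, -0.2242, 0.1653] contact_force: [-0.2, 0.3, 0.3] 
tool_pos: [0.552, -0.2242, 0.1648] contact_force: [-0.3, 0.4, 2.1] 
tool_pos: [0.552, -0.2242, 0.1648] contact_force: [-0.7, -0.1, 2.7] 
tool_pos: [0.552, -0.2242, 0.1641] contact_force: [-0.5, 0.4, 2.8] 
tool_pos: [0.552, -0.2242, 0.1641] contact_force: [-0.6, 0.1, 2.7]
```

```bash
f(){ grep -E "pos|cont"|tr '\n' ' '; echo; }; for i in 1 2 3 4; do python3 -m jog '[0,0,0,0,0,0.02,1, 0,0,0,0,0,0,1]'|f;  python3 -m jog '[0,0,0,0,0,0,1]'|f; done
```

```text
tool_pos: [0.552, -0.2242, 0.1634] contact_force: [0.2, 0.7, 2.6] 
tool_pos: [0.552, -0.2242, 0.1634] contact_force: [0.3, -0.5, 0.7] 
tool_pos: [0.552, -0.2242, 0.1628] contact_force: [0.7, -0.8, 1.6] 
tool_pos: [0.552, -0.2242, 0.1628] contact_force: [1.5, 0.0, 2.0] 
tool_pos: [0.552, -0.2242, 0.1622] contact_force: [0.3, 0.4, 1.4] 
tool_pos: [0.5519, -0.2242, 0.1622] contact_force: [0.9, -0.5, 2.0] 
tool_pos: [0.552, -0.2242, 0.1616] contact_force: [0.6, -0.5, 1.4] 
tool_pos: [0.552, -0.2242, 0.1616] contact_force: [1.2, -0.2, 2.3]
```

```bash
f(){ grep -E "pos|cont"|tr '\n' ' '; echo; }; for i in 1 2 3; do python3 -m jog '[0,0,0,0,0,0.02,1, 0,0,0,0,0,0,1]'|f;  python3 -m jog '[0,0,0,0,0,0,1]'|f; done
```

```text
tool_pos: [0.552, -0.2242, 0.161] contact_force: [0.9, -1.0, 1.9] 
tool_pos: [0.552, -0.2242, 0.161] contact_force: [1.4, -0.1, 1.7] 
tool_pos: [0.5519, -0.2242, 0.1604] contact_force: [0.5, -0.7, 1.4] 
tool_pos: [0.552, -0.2242, 0.1604] contact_force: [0.3, -0.1, 2.8] 
tool_pos: [0.552, -0.2242, 0.1599] contact_force: [1.4, -1.7, 2.7] 
tool_pos: [0.552, -0.2242, 0.1599] contact_force: [0.5, -0.4, 3.1]
```

```bash
f(){ grep -E "pos|cont"|tr '\n' ' '; echo; }; for i in 1 2; do python3 -m jog '[0,0,0,0,0,0.02,1, 0,0,0,0,0,0,1]'|f;  python3 -m jog '[0,0,0,0,0,0,1]'|f; done
```

```text
tool_pos: [0.552, -0.2242, 0.1594] contact_force: [0.4, -0.2, 6.3] 
tool_pos: [0.552, -0.2242, 0.1594] contact_force: [0.3, -0.1, 4.5] 
tool_pos: [0.552, -0.2243, 0.1588] contact_force: [-0.0, -0.1, 4.1] 
tool_pos: [0.552, -0.2242, 0.1588] contact_force: [-0.5, 0.4, 5.1]
```

Resistance rose from about 2 N to about 5 N at z≈0.159, so the gauge is locked. I'll retract and take the handle.

```bash
python3 -m jog '[0,0,0,0,0,-0.3,1, 0,0,0,-0.04,0,-0.3,0.6, 0,0,0,0,0,0,0.4, 0,0,0,0,0,0,0.4, 0,0,0,0,0,0,0.4, 0,0,0,0,0,0,0.4, 0,0,0,0,0,0,0.4]'; 
```

```text
time: 23.6
tool_pos: [0.5518, -0.2253, 0.1764]
eef_rot: [0.707, 0.707, -0.0, -0.0]
contact_force: [0.2, 0.3, 0.3]
grip_width: 0.512
grip_force: 0.0
```

```bash
python3 -m jog '[0,0,0,0,0,0.2,0.4, 0,0,0,0,0,0.5,0.4, 0,0,0,0,0,0.6,0.4, 0,0,0,0,0,0.6,0.4, 0,0,0,0,0,0.5,0.4, 0,0,0,0,0,0.3,0.4, 0,0,0,0,0,0.1,0.4, 0,0,0,0,0,0,0.4]';python3 -m jog '[0,0,0,0,0,0,0.6, 0,0,0,0,0,0,0.7, 0,0,0,0,0,0,0.8, 0,0,0,0,0,0,0.9, 0,0,0,0,0,0,1, 0,0,0,0,0,0,1, 0,0,0,0,0,0,1]' 35
```

```text
time: 24.4
tool_pos: [0.5518, -0.2253, 0.0922]
eef_rot: [0.707, 0.707, -0.0, -0.0]
contact_force: [0.8, -0.2, 0.0]
grip_width: 0.604
grip_force: 0.0
time: 25.1
tool_pos: [0.552, -0.2255, 0.0931]
eef_rot: [0.707, 0.707, -0.0, 0.0]
contact_force: [-0.9, -0.3, 5.4]
grip_width: 0.289
grip_force: 35.0
```

```bash
f(){ grep -E "pos|cont"|tr '\n' ' '; echo; };python3 -m jog '[0,0,0,0,0,-0.02,1, 0,0,0,0,0,0,1]'|f; python3 -m jog '[0,0,0,0,0,-0.04,1, 0,0,0,0,0,0,1]'|f; python3 -m jog '[0,0,0,0,0,-0.08,1, 0,0,0,0,0,0,1]'|f;python3 -m jog '[0,0,0,0,0,-0.1,1, 0,0,0,0,0,-0.1,1]'|f
```

```text
tool_pos: [0.552, -0.2255, 0.0932] contact_force: [-0.6, -1.3, -0.6] 
tool_pos: [0.5513, -0.225, 0.0936] contact_force: [0.6, -0.4, -7.4] 
tool_pos: [0.5512, -0.225, 0.0964] contact_force: [-0.3, 0.6, -8.6] 
tool_pos: [0.5515, -0.2252, 0.1027] contact_force: [0.1, -0.3, -9.8]
```

```bash
python3 -m jog '[0,0,0,0,0,-0.2,1, 0,0,0,0,0,-0.4,1, 0,0,0,0,0,-0.5,1, 0,0,0,0,0,-0.5,1, 0,0,0,0,0,-0.5,1, 0,0,0,0,0,-0.3,1, 0,0,0,0,0,-0.1,1, 0,0,0,0,0,0,1]';python3 -m jog '[0,0,0,0.4,0.01,0,1, 0,0,0,0.7,0.01,0,1, 0,0,0,0.9,0.01,0,1, 0,0,0,0.9,0.01,0,1, 0,0,0,0.9,0.01,0,1, 0,0,0,0.9,0.01,0,1, 0,0,0,0.9,0.01,0,1, 0,0,0,0.9,0.01,0,1, 0,0,0,0.9,0.01,0,1, 0,0,0,0.9,0.01,0,1, 0,0,0,0.9,0.01,0,1, 0,0,0,0.9,0.01,0,1]' >/dev/null; python3 -m jog '[0,0,0,0.7,0,0,1, 0,0,0,0.4,0,0,1, 0,0,0,0.24,0,0,1, 0,0,0,0.1,0,0,1, 0,0,0,0,0,0,1, 0,0,0,0,0,0,1]'; python3 - <<'E'
from h import *
im=cams.get_image("side");cv2.imwrite("pics/s5.png",cv2.resize(im[80:260,180:340,::-1],None,fx=3.3,fy=3.3,interpolation=cv2.INTER_CUBIC))
print(arm.observe()["tool_pos"])
E
```

```text
time: 26.7
tool_pos: [0.5521, -0.2255, 0.1784]
eef_rot: [0.707, 0.707, 0.0, 0.0]
contact_force: [0.6, 1.2, -7.5]
grip_width: 0.288
grip_force: 35.0
time: 28.5
tool_pos: [0.5554, 0.1201, 0.1777]
eef_rot: [0.707, 0.707, -0.0, -0.0]
contact_force: [0.9, -0.1, -8.6]
grip_width: 0.288
grip_force: 35.0
[0.5555 0.12   0.1778]
```

View pics/s5.png

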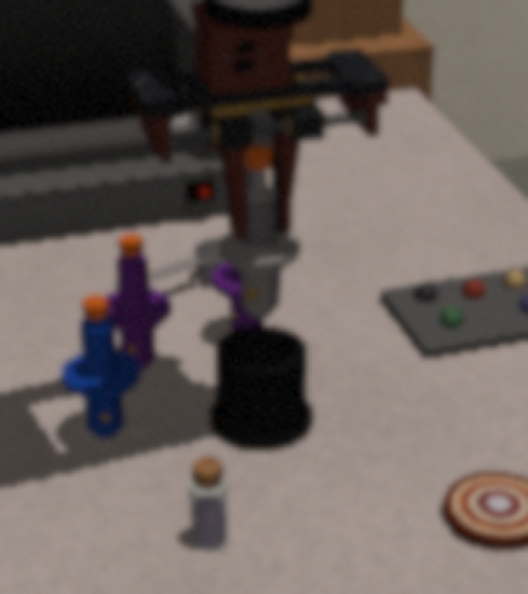

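The gauge hangs upright over the holder with its knob still raised. Lowering it.

```bash
f(){ grep -E "pos|cont"|tr '\n' ' '; echo; };python3 -m jog '[0,0,0,0,0,0.2,1, 0,0,0,0,0,0.4,1, 0,0,0,0,0,0.3,1, 0,0,0,0,0,0.2,1, 0,0,0,0,0,0,1]'|f; python3 -m jog '[0,0,0,0,0,0.2,1, 0,0,0,0,0,0.2,1, 0,0,0,0,0,0,1]'|f; python3 -m jog '[0,0,0,0,0,0.2,1, 0,0,0,0,0,0.2,1, 0,0,0,0,0,0,1]'|f;python3 -m jog '[0,0,0,0,0,0.2,1, 0,0,0,0,0,0.2,1, 0,0,0,0,0,0,1]'|f
```

```text
tool_pos: [0.5546, 0.1206, 0.1433] contact_force: [0.3, -0.4, -8.9] 
tool_pos: [0.555, 0.1207, 0.132] contact_force: [0.5, -0.4, -8.0] 
tool_pos: [0.5548, 0.1207, 0.1199] contact_force: [-1.1, 0.2, -9.1] 
tool_pos: [0.5548, 0.1207, 0.1079] contact_force: [-0.2, -0.3, -8.8]
```

```bash
f(){ grep -E "pos|cont"|tr '\n' ' '; echo; };python3 -m jog '[0,0,0,0,0,0.2,1, 0,0,0,0,0,0.2,1, 0,0,0,0,0,0,1]'|f; python3 -m jog '[0,0,0,0,0,0.1,1, 0,0,0,0,0,0.07,1, 0,0,0,0,0,0,1]'|f; python3 -m jog '[0,0,0,0,0,0.03,1, 0,0,0,0,0,0,1]'|f;python3 -m jog '[0,0,0,0,0,0.02,1, 0,0,0,0,0,0,1]'|f
```

```text
tool_pos: [0.5548, 0.1207, 0.0958] contact_force: [0.5, 0.8, -7.0] 
tool_pos: [0.5554, 0.1208, 0.0915] contact_force: [-0.0, -0.6, -9.0] 
tool_pos: [0.5556, 0.1208, 0.0909] contact_force: [0.2, 1.1, -8.0] 
tool_pos: [0.5555, 0.1208, 0.0903] contact_force: [-0.6, 0.0, -8.2]
```

```bash
f(){ grep -E "pos|cont"|tr '\n' ' '; echo; }; for i in 1 2 3 4; do python3 -m jog '[0,0,0,0,0,0.02,1, 0,0,0,0,0,0,1]'|f; done
```

```text
tool_pos: [0.5555, 0.1208, 0.0896] contact_force: [0.3, 0.3, -8.3] 
tool_pos: [0.5555, 0.1208, 0.089] contact_force: [-0.6, -0.2, -8.4] 
tool_pos: [0.5555, 0.1208, 0.0884] contact_force: [-0.2, 0.4, -8.4] 
tool_pos: [0.5556, 0.1208, 0.0882] contact_force: [-1.5, -0.1, -3.2]
```

```bash
python3 -m jog '[0,0,0,0,0,0.012,1, 0,0,0,0,0,0,0.7, 0,0,0,0,0,0,0.6, 0,0,0,0,0,0,0.5, 0,0,0,0,0,0,0.4, 0,0,0,0,0,0,0.4, 0,0,0,0,0,0,0.4, 0,0,0,0,0,0,0.4]'|tail -4; python3 -m jog '[0,0,0,0,0,-0.3,0.4, 0,0,0,0,0,-0.6,0.4, 0,0,0,0,0,-0.9,0.4, 0,0,0,0,0,-0.9,0.4, 0,0,0,0,0,-0.9,0.4, 0,0,0,0,0,-0.9,0.4, 0,0,0,0,0,-0.7,0.4, 0,0,0,0,0,-0.5,0.4, 0,0,0,0,0,0,0.4, 0,0,0,0,0,0,0.4]'; python3 - <<'E'
from h import *
p=cams.camera_params("wrist");im=cams.get_image("wrist")
u,v=proj(p,[.5555,.121,.1]).astype(int)
a=cv2.resize(im[v-50:v+50,u-50:u+50,::-1],(400,400));
im=cams.get_image("side");b=cv2.resize(im[140:240,210:310,::-1],(400,400),interpolation=cv2.INTER_CUBIC)
cv2.imwrite("pics/f.png",np.hstack([a,b]))
E
```

```text
eef_rot: [0.707, 0.707, 0.0, 0.0]
contact_force: [0.1, 0.5, 0.6]
grip_width: 0.598
grip_force: 0.0
time: 33.55
tool_pos: [0.5554, 0.1208, 0.2586]
eef_rot: [0.707, 0.707, 0.0, 0.0]
contact_force: [0.1, -0.6, -0.2]
grip_width: 0.6
grip_force: 0.0
```

View pics/f.png

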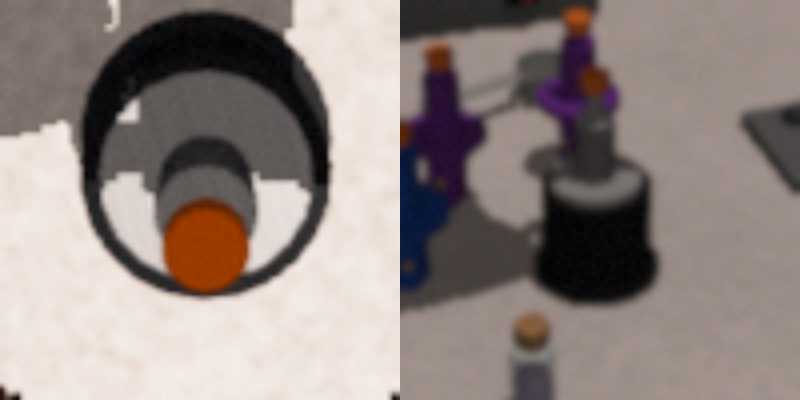

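The gauge stands upright and centred in the holder with its knob still raised at the locked height. The gripper is clear, so I'll hand in.

```bash
python3 -c "
from rig import job
print(job.close_job())"
```

```text
the job is handed in; nothing more can be done
None
```

I handed the job in at about 34 s: the gauge was seated in the bushing, released and locked there when the push rose from about 2 N to 5 N, then stood back upright in the black holder. While I pulled the knob to its stop, the gauge may have lifted about 1 mm, and I lowered it back before locking.

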